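# Vent the pellet die at the vacuum manifold

## Task

Vent the pellet die: on the low cream-coloured manifold box, pull the plain round black knob straight up to its outer detent, leave it out for about two seconds, then push it fully home again and let go. Leave the T-handle on the same box pushed in.

Things in the scene. Friction and masses are not known exactly. Their poses are not given: they have to be found in the camera images.
- manifold: Low cream box fixed to the bench, 130 (x) x 380 (y) x 70 mm high; origin under its centre, z up, turned up to 0.3 rad. Four fittings on its deck's middle line at y = -135, -45, 45, 135 mm, in changing order, under 45 mm tall: round black pull-knob (the one to use), black T-handle, silver 7-lobed star knob 52 mm wide, flat white-faced gauge 58 mm wide. Loose parts up to 70 mm high stand beside it.
- purge_grip (a point): Middle of the cap of the plain round black pull-knob, on its axis. The cap is an upright cylinder, 34 mm across, 22 mm tall; the point is 11 mm below its top and, with the knob in, 32 mm above the box's deck (102 mm above the bench). It rises with the knob. Below: 12 mm stem, 24 mm nut up to 11 mm over the deck, flange 52 mm wide, 5 mm high. The knob does not turn.
- purge_knob (a joint): How far the round knob is pulled up, in m: 0 fully in (as at the start), 0.020 out against its stop. A spring detent holds it at either end and is ridden over half way, at 10 mm: moving it takes up to about 8 N either way, then it snaps over.
- tpull (a joint): How far the T-handle is pulled up, in m: 0 fully in (as at the start) to 0.020. It slides with about 3 N and stays where it is left; it must stay in. Black crossbar 62 mm long, 14 mm thick, along the box's x axis, centred 31 mm above the deck.

How it is judged:
On the way:
1. the round knob is pulled out to its outer detent and stays out for a second (value of joint purge_knob above 0.015 m), for 1 s.
At the end, for the whole second after the job is handed in: The round knob has been out (beyond 15 mm) for at least a second, is pushed home again (within 3 mm of fully in) and released; the T-handle is still in (within 4 mm) (value of joint purge_knob below 0.003 m and value of joint tpull below 0.004 m); the robot touches nothing.
It fails at once if the T-handle is pulled out by more than 6 mm (value of joint tpull above 0.006 m).
It also fails if it takes over 32 s, if anything falls off the work surface, if the arm or the gripper's body presses on something with over 40 N, if the wrist force passes 120 N, or if a joint passes its speed limit or range.

## Robot

A 7-joint arm with a two-finger parallel gripper is mounted at the origin on the work surface. World frame = base frame: x ahead of the robot, y to its left, z up, the work surface at z = 0. Lengths are in m, angles in rad, forces in N, time in s.
With the tool pointing down it reaches from about 0.425 to 0.925 m from the base axis. Payload 6.8 kg.
Tool frame: the origin (TCP) lies at the very end of the fingers, on their centre line; the grasp point (between the pads) lies 19 mm behind it; z points along the fingers, y is the line along which they close (so a half turn about z gives the same grasp; the last joint's range is limited). The gripper opens to 85 mm and grips with 20 to 120 N. Pads are 22 mm wide; open, the fingers measure 114 mm over their backs; the gripper's body (76 mm by 85 mm) begins 54 mm behind the grasp point. The pads swing forward as they close: fully open they stand 13 mm farther back than shut.
Start: joints at [-1.429, 0.477, 0.022, 1.555, -0.011, 1.109, -0.083], TCP at [0.167, 0.654, 0.231] pointing down, gripper open.
Joint ranges: [-2.96, 2.96], [-0.34, 2.1], [-1.41, 1.46], [0.24, 2.44], [-1.37, 4.51], [0.17, 1.92], [-2.96, 2.96]. Speed limits (rad/s): [2.39, 2.39, 3.14, 3.14, 3.14, 3.14, 3.14].

## Interface

Orientations are given as a rotation vector (axis times angle).
In Python, from bench import r gives the robot as it stands.
- The arm moves only by the shell command python3 -m jog 'ROWS' [FORCE]. ROWS is JSON, a list of rows, each an object of numbers: "fingers": the finger opening in m, from 0 to 0.0854; "x", "y", "z": the shift along the tool's x, y, z in m; "rx", "ry", "rz": the turn, a rotation vector about the tool's x, y, z in degrees. In form: [{"fingers": .., "x": .., "y": .., "z": .., "rx": .., "ry": .., "rz": ..}, ...]. A call has 1 to 8 rows; each row shifts and turns the commanded pose from where the row before left it, along the tool's axes as they then stand; what a row does not reach is not made up. A row lasts 1/8 s, in which the tool goes at most 62.5 mm and 10.7 degrees, less where a joint would pass 70% of its speed; a pose out of reach is approached as far as the arm can. A call is refused whole if a number of a shift passes 0.0625 or a number of a turn 10.7, either way. A call with a gripper value outside its range is refused whole. The fingers move at their own pace and stop on an object; FORCE is the grip in N (left out, the last holds). Time passes only in rows, so rows that do not move let the fingers close. It gives the time, the measured TCP pose, the force, the opening and the grip force at its end, in the units of the state.
- r.get_obs(): the state, without advancing time (a new reading comes with each control period).
- r.grab_frame(name): name is "side" or "top" or "wrist"; returns (picture, depth): 480x640x3 uint8, red, green, blue; 480x640 float32, m along the optical axis (not along the pixel's ray), 0 where there is no reading.
- r.get_calibration(name): a dict with "mtx" (3x3 intrinsics, pixels), "extrinsics" (4x4, takes a point from camera to world coordinates). Camera axes: x right, y down, z forward; pixel columns grow to the right and rows downward; lengths in m; the calibration is good to about 2 mm. A picture is of the moment at which its call begins: read the wrist's pose just before it. get_calibration takes no time and is no camera call; for the wrist camera it gives the pose at the moment of the call.
- r.hand_in(): hands the job in; it is judged then, once.
Trained networks look in the newest picture that a camera, given by its name, has taken for a name from the list of things; names that differ only in an ending like _2 or _b are one class to them, and where a whole thing is asked for, a point or a joint stands for the part that bears it (a point fixed in the world has none). Each returns a list of dicts, best first, with "score" (0 to 1); they miss things now and then, are a little off and sometimes report something else, mostly with a low value. They report only what shows in the picture. A call takes as long as a camera call.
- r.search_frame(target, camera): "xyz" ([x, y, z] in m, in world coordinates, good to about 4 mm: the middle of the surface that is visible of it).
- r.landmark_of(target, camera): "xyz" ([x, y, z] in m, in world coordinates, good to about 4 mm: a listed point, or the origin of a listed thing).
The state is a dict: "clock": time; "joints": joint angles; "qvel": joint speeds; "tau": joint torques, N m; "tcp_pos": TCP position; "orientation": TCP orientation; "contact_force": force on the tool from outside, world axes, zero at the start; "moment": the same for the moment, N m; "grip_width": finger opening in m; "gripper_force": force on a finger pad.
Only numpy, scipy, OpenCV 4.12 (cv2) and the standard library are available. Lean on these libraries where they do the work, as an engineer would, in place of code of your own. Each camera call takes 0.05 s, during which the arm holds its last target. There are 200 camera calls.

## Working session

There is one attempt and no reset: what is moved stays moved. The work goes in short steps, Python scripts to look and compute and a shell command to move; the robot and the scene stay as the last step left them, time stands still between calls to the robot, and variables do not carry over. Pictures are saved under pics/ and viewed, at most 10 in all, crops included, and the job is handed in when it is done.

```bash
mkdir -p pics
python3 - <<'E'
from bench import r
import cv2,numpy as np
o=r.get_obs();print(o['clock'],o['tcp_pos'],o['orientation'])
ims=[]
for c in ('top','side'):
    p,d=r.grab_frame(c);cv2.imwrite(f'pics/{c}0.png',p[...,::-1])
    for t in ('purge_grip','tpull','manifold'):
        for f in (r.landmark_of,r.search_frame):
            try:print(c,t,f.__name__,[(np.round(x['xyz'],3),round(x['score'],2)) for x in f(t,c)][:3])
            except Exception as e:print(c,t,e)
    K=r.get_calibration(c);print(K['mtx'].tolist(),np.round(K['extrinsics'],3).tolist())
E
```

```text
0.0 [0.16673855 0.65344554 0.23031016] [-3.91371664e-01 -3.11703384e+00  2.96396981e-03]
top purge_grip call [(array([0.556, 0.018, 0.102]), 0.62)]
top purge_grip call [(array([0.555, 0.016, 0.112]), 0.82)]
top tpull it knows: manifold, purge_grip
top tpull call [(array([0.536, 0.195, 0.112]), 0.75)]
top manifold call [(array([ 0.55 ,  0.063, -0.002]), 0.76)]
top manifold call [(array([0.545, 0.06 , 0.071]), 0.57)]
[[483.9124449709723, 0.0, 318.4368927134549], [0.0, 483.9124449709723, 238.13700410013774], [0.0, 0.0, 1.0]] [[0.017, -0.989, 0.147, 0.45], [-1.0, -0.015, 0.021, 0.031], [-0.018, -0.148, -0.989, 0.792], [0.0, 0.0, 0.0, 1.0]]
side purge_grip call [(array([0.552, 0.018, 0.106]), 0.77), (array([ 0.549,  0.064, -0.001]), 0.37)]
side purge_grip call [(array([0.553, 0.029, 0.112]), 0.86)]
side tpull it knows: manifold, purge_grip
side tpull call [(array([0.542, 0.203, 0.108]), 0.86)]
side manifold call [(array([ 0.55 ,  0.063, -0.003]), 0.67)]
side manifold call []
[[565.3373214904162, 0.0, 325.587602302983], [0.0, 565.3373214904162, 233.69486374220824], [0.0, 0.0, 1.0]] [[-0.99, -0.081, 0.115, 0.478], [-0.141, 0.585, -0.799, 0.748], [-0.003, -0.807, -0.59, 0.597], [0.0, 0.0, 0.0, 1.0]]
```

View pics/top0.png

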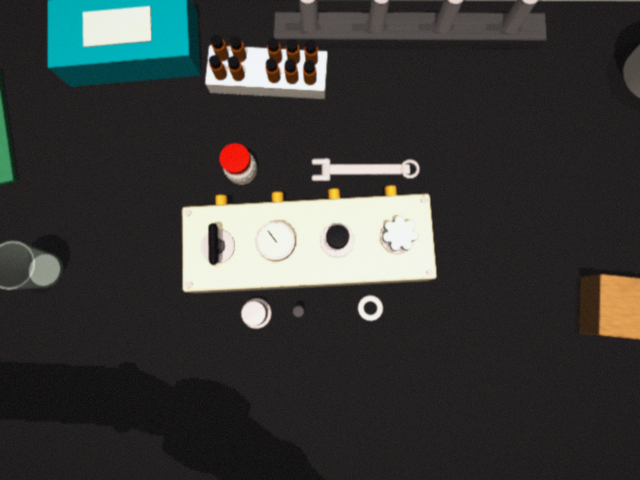

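View pics/side0.png

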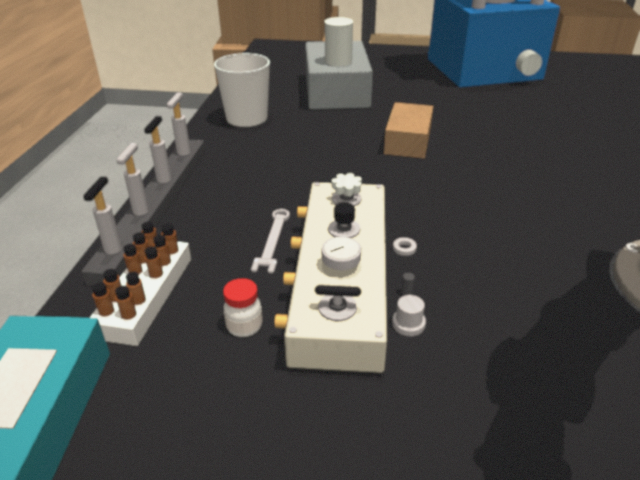

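The top view shows the T-handle at (213,243), gauge (276,240), round knob (338,237) and star (400,233). The side view agrees, with the knob at (345,215), so the network's fix at about (0.554, 0.018) is credible. I'll close the fingers along the box's x axis. The tool's y is already radial, so I can swing on an arc.

```bash
python3 -m jog '[{"x":-0.055,"y":-0.008,"rz":5.2},{"x":-0.055,"y":-0.008,"rz":5.2},{"x":-0.055,"y":-0.008,"rz":5.2},{"x":-0.055,"y":-0.008,"rz":5.2},{"x":-0.055,"y":-0.008,"rz":5.2},{"x":-0.055,"y":-0.008,"rz":5.2},{"x":-0.055,"y":-0.008,"rz":5.2},{"x":-0.055,"y":-0.008,"rz":5.2}]' 50
python3 -m jog '[{"x":-0.053,"y":-0.008,"rz":5.2},{"x":-0.053,"y":-0.008,"rz":5.2},{"x":-0.053,"y":-0.008,"rz":5.2},{"x":-0.05,"y":-0.008,"rz":5.2},{"x":-0.05,"y":-0.008,"rz":5.2},{}]'
cat > go.py <<'E'
from bench import r
import cv2,numpy as np
from scipy.spatial.transform import Rotation as R
def report(target,yaw):
    o=r.get_obs();M=R.from_rotvec(o['orientation']).as_matrix()
    print('tcp',np.round(o['tcp_pos'],4),'tool z',np.round(M[:,2],3),'shift in tool',np.round(M.T@(np.array(target)-o['tcp_pos']),4))
    a=np.degrees(np.arctan2(M[1,1],M[0,1]));print('rz deg',round((a-np.degrees(yaw)+90)%180-90,2))
def cloud(c):
    p,d=r.grab_frame(c);K=r.get_calibration(c);m=K['mtx'];v,u=np.mgrid[:480,:640]
    P=np.stack([(u-m[0,2])/m[0,0]*d,(v-m[1,2])/m[1,1]*d,d],-1)@K['extrinsics'][:3,:3].T+K['extrinsics'][:3,3]
    P[d==0]=np.nan
    return p,P
def yawof(p,P):
    s=(abs(P[...,2]-.07)<.008)&(p.min(-1)>140)&(abs(P[...,0]-.55)<.12)&(abs(P[...,1]-.06)<.25)
    q=P[s][:,:2].astype(np.float32);rc=cv2.minAreaRect(q);b=cv2.boxPoints(rc)
    e=[b[(i+1)%4]-b[i] for i in range(4)];l=max(e,key=np.linalg.norm);l=l*np.sign(l[1])
    return np.arctan2(-l[0],l[1]),rc
E
python3 - <<'E'
from go import *
p,P=cloud('top');y,rc=yawof(p,P);print('yaw',y,rc)
p,P=cloud('wrist');cv2.imwrite('pics/w1.png',p[...,::-1])
for f in (r.landmark_of,r.search_frame): print([(np.round(x['xyz'],4),round(x['score'],2)) for x in f('purge_grip','wrist')][:3])
k=(p.max(-1)<60)&(P[...,2]>.105)&(P[...,2]<.12)
print('cap top blob',k.sum(),np.nanmedian(P[k],0) if k.any() else '')
report((.554,.018,.15),y);print(r.get_obs()['clock'])
E
```

```text
yaw 0.0684667 ((0.5514328479766846, 0.06311348080635071), (0.12931868433952332, 0.37907853722572327), 3.9228599071502686)
[]
[]
cap top blob 1 [0.02989666 0.74892828 0.11566124]
tcp [0.1668 0.6541 0.2314] tool z [-0.  0. -1.] shift in tool [-0.5324 -0.5206  0.0813]
rz deg 71.76
0.8validation failed for argument at $[0]...
validation failed for argument at $[0]...
```

View pics/w1.png

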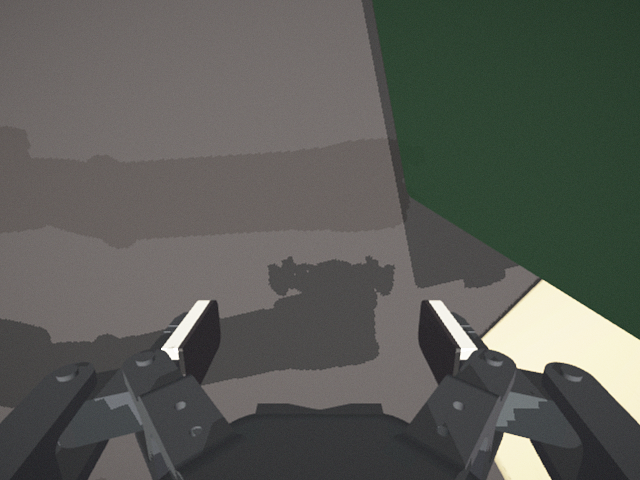

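The wrist view shows only the bench and a green box on the right, so the arm hasn't moved. The rows need all their keys. First I'll check heights along the arc.

Run:
```python
from go import *
for c in ('wrist','top','side'):
    p,P=cloud(c);P=P.reshape(-1,3);g=np.hypot(P[:,0],P[:,1]);a=np.degrees(np.arctan2(P[:,1],P[:,0]))
    for lo in range(0,100,10):
        s=(a>=lo)&(a<lo+10)&(g>.42)&(g<.8)&(P[:,2]>.02)
        if c=='wrist': s&=(P[:,2]<.2)
        if s.any(): i=np.argmax(np.where(s,P[:,2],-1));print(c,lo,s.sum(),np.round(P[i],3), 'minr>.1:',np.round(g[s&(P[:,2]>.12)].min(),3) if (s&(P[:,2]>.12)).any() else '')
```

```text
wrist 70 4626 [0.151 0.749 0.2  ] minr>.1: 0.76
wrist 80 14155 [0.08  0.749 0.2  ] minr>.1: 0.749
wrist 90 39 [-0.     0.749  0.044] minr>.1: 
top 0 5806 [0.542 0.027 0.117] minr>.1: 
top 10 7546 [0.562 0.198 0.111] minr>.1: 
top 20 2974 [0.518 0.197 0.111] minr>.1: 
top 40 2122 [0.537 0.479 0.093] minr>.1: 
side 0 3004 [0.552 0.023 0.116] minr>.1: 
side 10 6812 [0.541 0.197 0.109] minr>.1: 
side 20 6507 [0.536 0.199 0.11 ] minr>.1:
```

A tall block stands at y > 0.75. Moving inward and clockwise stays clear of it.

```bash
python3 -m jog '[{"fingers":0.0854,"x":-0.01,"y":-0.04,"z":0,"rx":0,"ry":0,"rz":1.8},{"fingers":0.0854,"x":-0.055,"y":-0.008,"z":0,"rx":0,"ry":0,"rz":5.4},{"fingers":0.0854,"x":-0.055,"y":-0.008,"z":0,"rx":0,"ry":0,"rz":5.4},{"fingers":0.0854,"x":-0.055,"y":-0.008,"z":0,"rx":0,"ry":0,"rz":5.4},{"fingers":0.0854,"x":-0.055,"y":-0.006,"z":0,"rx":0,"ry":0,"rz":5.4},{"fingers":0.0854,"x":-0.055,"y":-0.006,"z":0,"rx":0,"ry":0,"rz":5.4},{"fingers":0.0854,"x":-0.055,"y":-0.006,"z":0,"rx":0,"ry":0,"rz":5.4},{"fingers":0.0854,"x":-0.055,"y":-0.006,"z":0,"rx":0,"ry":0,"rz":5.4}]' 50
python3 -m jog '[{"fingers":0.0854,"x":-0.052,"y":-0.006,"z":0,"rx":0,"ry":0,"rz":5.4},{"fingers":0.0854,"x":-0.052,"y":-0.006,"z":0,"rx":0,"ry":0,"rz":5.4},{"fingers":0.0854,"x":-0.052,"y":-0.004,"z":0,"rx":0,"ry":0,"rz":5.4},{"fingers":0.0854,"x":-0.052,"y":-0.004,"z":0,"rx":0,"ry":0,"rz":5.4},{"fingers":0.0854,"x":-0.05,"y":-0.004,"z":0,"rx":0,"ry":0,"rz":5.4},{"fingers":0.0854,"x":0,"y":0,"z":0,"rx":0,"ry":0,"rz":0}]'
python3 - <<'E'
from go import *
p,P=cloud('wrist');cv2.imwrite('pics/w2.png',p[...,::-1])
for f in (r.landmark_of,r.search_frame): print([(np.round(x['xyz'],4),round(x['score'],2)) for x in f('purge_grip','wrist')][:3])
k=(p.max(-1)<70)&(P[...,2]>.105)&(P[...,2]<.12)&(abs(P[...,0]-.554)<.04)&(abs(P[...,1]-.018)<.04)
if k.any(): print('cap top',k.sum(),np.median(P[k],0),np.ptp(P[k],0))
report((.5545,.018,.13),.068);print(r.get_obs()['clock'])
E
```

```text
clock: 1.95
tcp_pos: [0.4633, 0.3689, 0.2315]
orientation: [1.428, 2.798, 0.001]
contact_force: [0.8, 0.2, 0.0]
grip_width: 0.0855
gripper_force: 0.0
clock: 2.7
tcp_pos: [0.5512, 0.1231, 0.2318]
orientation: [2.048, 2.38, -0.001]
contact_force: [0.3, 0.4, -0.1]
grip_width: 0.0856
gripper_force: 0.0
[(array([0.5548, 0.0226, 0.104 ]), 0.8)]
[(array([0.5552, 0.0272, 0.1155]), 0.84), (array([0.5487, 0.1339, 0.0649]), 0.72)]
cap top 1018 [0.55464021 0.02564788 0.11323835] [0.03227265 0.03165476 0.01010006]
tcp [0.5502 0.1296 0.2313] tool z [-0.     0.001 -1.   ] shift in tool [-0.1109 -0.0136  0.1013]
rz deg 5.28
2.85
```

View pics/w2.png

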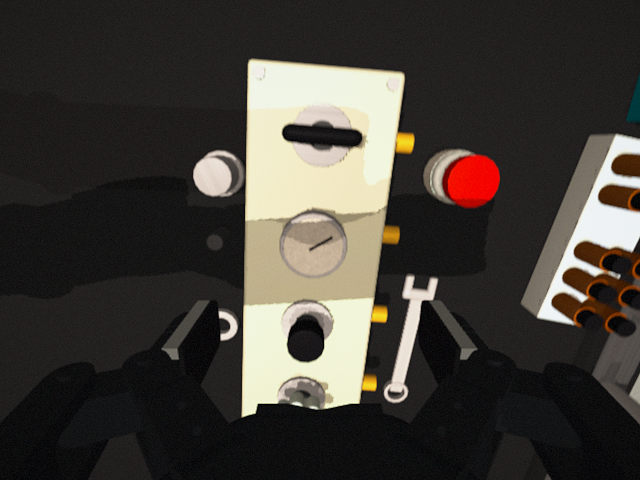

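The wrist view shows the round knob at about (306,338), between the gauge (314,243) and the star (300,395). I'll turn and move above it.

```bash
python3 -m jog '[{"fingers":0.0854,"x":-0.035,"y":-0.002,"z":0.01,"rx":0,"ry":0,"rz":2.6},{"fingers":0.0854,"x":-0.04,"y":-0.002,"z":0.02,"rx":0,"ry":0,"rz":2.7},{"fingers":0.0854,"x":-0.034,"y":-0.002,"z":0.03,"rx":0,"ry":0,"rz":0},{"fingers":0.0854,"x":0,"y":0,"z":0,"rx":0,"ry":0,"rz":0},{"fingers":0.0854,"x":0,"y":0,"z":0,"rx":0,"ry":0,"rz":0}]'
python3 - <<'E'
from go import *
report((.5545,.019,.13),.068)
p,P=cloud('wrist');cv2.imwrite('pics/w3.png',p[...,::-1])
for f in (r.landmark_of,r.search_frame): print([(np.round(x['xyz'],4),round(x['score'],2)) for x in f('purge_grip','wrist')][:3])
k=(p.max(-1)<70)&(P[...,2]>.105)&(P[...,2]<.12)&(abs(P[...,0]-.554)<.04)&(abs(P[...,1]-.018)<.04)
if k.any(): print('cap top',k.sum(),np.median(P[k],0),np.ptp(P[k],0))
y,rc=yawof(p,P);print(y,rc)
report((.5545,.019,.13),.068);print(r.get_obs()['clock'])
E
```

```text
clock: 3.48
tcp_pos: [0.5571, 0.0217, 0.1715]
orientation: [-2.143, -2.296, -0.001]
contact_force: [0.4, -0.1, 0.6]
grip_width: 0.085
gripper_force: 0.0
tcp [0.5571 0.0217 0.1715] tool z [ 0.     0.001 -1.   ] shift in tool [-0.0025 -0.0028  0.0415]
rz deg 0.04
[(array([0.5544, 0.0211, 0.1051]), 0.57)]
[(array([0.5533, 0.0258, 0.1157]), 0.7)]
cap top 2142 [0.55512625 0.02040242 0.11402306] [0.03246632 0.03322751 0.01071821]
0.0700348 ((0.5549311637878418, 0.026078641414642334), (0.12908576428890228, 0.3046863079071045), 4.012683868408203)
tcp [0.5574 0.0216 0.172 ] tool z [ 0.001  0.001 -1.   ] shift in tool [-0.0025 -0.0031  0.042 ]
rz deg 0.07
3.625
```

View pics/w3.png

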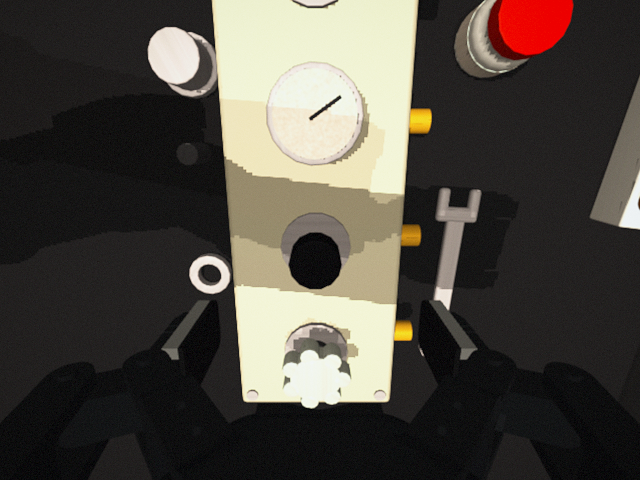

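The knob is under the tool at (315,262), within about 3 mm, and the finger lanes on both sides of the box are free. I'll descend and close.

```bash
python3 -m jog '[{"fingers":0.0854,"x":-0.002,"y":-0.0025,"z":0.025,"rx":0,"ry":0,"rz":0},{"fingers":0.0854,"x":0,"y":0,"z":0.03,"rx":0,"ry":0,"rz":0},{"fingers":0.0854,"x":0,"y":0,"z":0.02,"rx":0,"ry":0,"rz":0},{"fingers":0.0854,"x":0,"y":0,"z":0.012,"rx":0,"ry":0,"rz":0},{"fingers":0.0854,"x":0,"y":0,"z":0,"rx":0,"ry":0,"rz":0},{"fingers":0.0854,"x":0,"y":0,"z":0,"rx":0,"ry":0,"rz":0}]'
python3 -m jog '[{"fingers":0.02,"x":0,"y":0,"z":0,"rx":0,"ry":0,"rz":0},{"fingers":0.02,"x":0,"y":0,"z":0,"rx":0,"ry":0,"rz":0},{"fingers":0.02,"x":0,"y":0,"z":0,"rx":0,"ry":0,"rz":0},{"fingers":0.02,"x":0,"y":0,"z":0,"rx":0,"ry":0,"rz":0},{"fingers":0.02,"x":0,"y":0,"z":0,"rx":0,"ry":0,"rz":0},{"fingers":0.02,"x":0,"y":0,"z":0,"rx":0,"ry":0,"rz":0},{"fingers":0.02,"x":0,"y":0,"z":0,"rx":0,"ry":0,"rz":0},{"fingers":0.02,"x":0,"y":0,"z":0,"rx":0,"ry":0,"rz":0}]' 50
```

```text
clock: 4.38
tcp_pos: [0.5551, 0.0177, 0.0851]
orientation: [2.146, 2.293, 0.002]
contact_force: [0.4, 0.0, 0.3]
grip_width: 0.0852
gripper_force: 0.0
clock: 5.38
tcp_pos: [0.5547, 0.0175, 0.0848]
orientation: [2.147, 2.293, 0.001]
contact_force: [-1.0, 1.0, 5.4]
grip_width: 0.0327
gripper_force: 49.3
```

The fingers stopped at the cap's width. Now pull.

```bash
python3 -m jog '[{"fingers":0.02,"x":0,"y":0,"z":-0.003,"rx":0,"ry":0,"rz":0},{"fingers":0.02,"x":0,"y":0,"z":-0.003,"rx":0,"ry":0,"rz":0},{"fingers":0.02,"x":0,"y":0,"z":-0.003,"rx":0,"ry":0,"rz":0},{"fingers":0.02,"x":0,"y":0,"z":-0.003,"rx":0,"ry":0,"rz":0},{"fingers":0.02,"x":0,"y":0,"z":-0.003,"rx":0,"ry":0,"rz":0},{"fingers":0.02,"x":0,"y":0,"z":-0.003,"rx":0,"ry":0,"rz":0},{"fingers":0.02,"x":0,"y":0,"z":-0.002,"rx":0,"ry":0,"rz":0},{"fingers":0.02,"x":0,"y":0,"z":0,"rx":0,"ry":0,"rz":0}]' 50
python3 - <<'E'
from go import *
for c in ('side','wrist'):
    p,P=cloud(c)
    if c=='side': cv2.imwrite('pics/s2.png',cv2.resize(p[120:320,240:480,::-1],(720,600)))
    print(c,[(np.round(x['xyz'],4),round(x['score'],2)) for x in r.landmark_of('purge_grip',c)][:3])
o=r.get_obs();print(o['tcp_pos'],o['contact_force'],o['grip_width'],o['clock'])
E
```

```text
clock: 6.38
tcp_pos: [0.5547, 0.0175, 0.1047]
orientation: [2.147, 2.293, 0.001]
contact_force: [1.9, 0.4, 3.5]
grip_width: 0.0328
gripper_force: 51.1
side [(array([0.5535, 0.0162, 0.1205]), 0.86)]
wrist [(array([0.5553, 0.0232, 0.1257]), 0.93)]
[0.55461681 0.01744745 0.10443558] [1.84173692 0.08246432 4.25161197] 0.03248863964540068 6.575
```

View pics/s2.png

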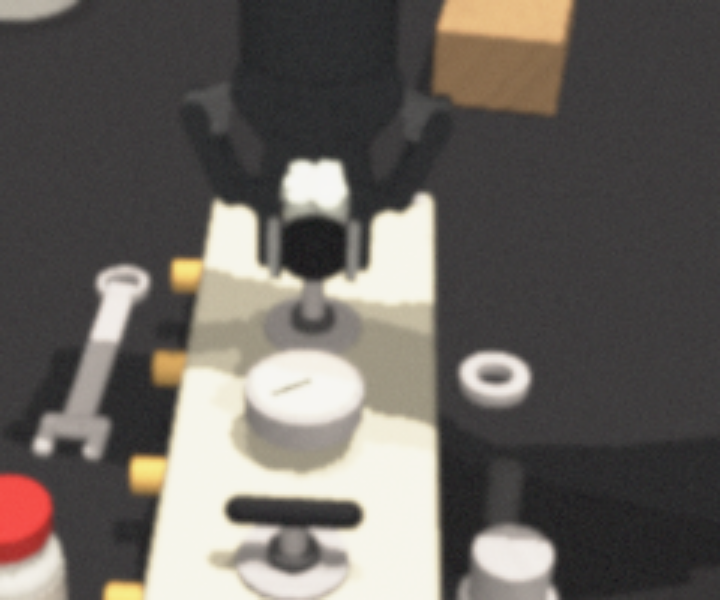

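The cap at (315,245) is up with its stem showing, and the T-handle is still in. The estimated point height is 0.121–0.126, so the knob is about 20 mm out. I'll hold two seconds, then push home.

```bash
python3 -m jog '[{"fingers":0.02,"x":0,"y":0,"z":0,"rx":0,"ry":0,"rz":0},{"fingers":0.02,"x":0,"y":0,"z":0,"rx":0,"ry":0,"rz":0},{"fingers":0.02,"x":0,"y":0,"z":0,"rx":0,"ry":0,"rz":0},{"fingers":0.02,"x":0,"y":0,"z":0,"rx":0,"ry":0,"rz":0},{"fingers":0.02,"x":0,"y":0,"z":0,"rx":0,"ry":0,"rz":0},{"fingers":0.02,"x":0,"y":0,"z":0,"rx":0,"ry":0,"rz":0},{"fingers":0.02,"x":0,"y":0,"z":0,"rx":0,"ry":0,"rz":0},{"fingers":0.02,"x":0,"y":0,"z":0,"rx":0,"ry":0,"rz":0}]' 50
python3 -m jog '[{"fingers":0.02,"x":0,"y":0,"z":0,"rx":0,"ry":0,"rz":0},{"fingers":0.02,"x":0,"y":0,"z":0,"rx":0,"ry":0,"rz":0},{"fingers":0.02,"x":0,"y":0,"z":0,"rx":0,"ry":0,"rz":0},{"fingers":0.02,"x":0,"y":0,"z":0,"rx":0,"ry":0,"rz":0}]' 50
python3 -m jog '[{"fingers":0.02,"x":0,"y":0,"z":0.003,"rx":0,"ry":0,"rz":0},{"fingers":0.02,"x":0,"y":0,"z":0.003,"rx":0,"ry":0,"rz":0},{"fingers":0.02,"x":0,"y":0,"z":0.003,"rx":0,"ry":0,"rz":0},{"fingers":0.02,"x":0,"y":0,"z":0.003,"rx":0,"ry":0,"rz":0},{"fingers":0.02,"x":0,"y":0,"z":0.003,"rx":0,"ry":0,"rz":0},{"fingers":0.02,"x":0,"y":0,"z":0.003,"rx":0,"ry":0,"rz":0},{"fingers":0.02,"x":0,"y":0,"z":0.002,"rx":0,"ry":0,"rz":0},{"fingers":0.02,"x":0,"y":0,"z":0,"rx":0,"ry":0,"rz":0}]' 50
```

```text
clock: 7.58
tcp_pos: [0.5546, 0.0175, 0.1044]
orientation: [2.147, 2.293, 0.001]
contact_force: [3.9, 1.4, 4.7]
grip_width: 0.0324
gripper_force: 51.2
clock: 8.07
tcp_pos: [0.5546, 0.0175, 0.1044]
orientation: [2.147, 2.293, 0.001]
contact_force: [4.9, 0.9, 4.9]
grip_width: 0.0326
gripper_force: 51.2
clock: 9.07
tcp_pos: [0.5546, 0.0175, 0.0847]
orientation: [-2.147, -2.294, -0.001]
contact_force: [3.3, 0.3, 9.5]
grip_width: 0.0326
gripper_force: 52.1
```

```bash
python3 -m jog '[{"fingers":0.02,"x":0,"y":0,"z":0.001,"rx":0,"ry":0,"rz":0},{"fingers":0.02,"x":0,"y":0,"z":0,"rx":0,"ry":0,"rz":0},{"fingers":0.0854,"x":0,"y":0,"z":0,"rx":0,"ry":0,"rz":0},{"fingers":0.0854,"x":0,"y":0,"z":0,"rx":0,"ry":0,"rz":0},{"fingers":0.0854,"x":0,"y":0,"z":0,"rx":0,"ry":0,"rz":0},{"fingers":0.0854,"x":0,"y":0,"z":0,"rx":0,"ry":0,"rz":0},{"fingers":0.0854,"x":0,"y":0,"z":0,"rx":0,"ry":0,"rz":0},{"fingers":0.0854,"x":0,"y":0,"z":0,"rx":0,"ry":0,"rz":0}]'
python3 -m jog '[{"fingers":0.0854,"x":0,"y":0,"z":-0.02,"rx":0,"ry":0,"rz":0},{"fingers":0.0854,"x":0,"y":0,"z":-0.03,"rx":0,"ry":0,"rz":0},{"fingers":0.0854,"x":0,"y":0,"z":-0.04,"rx":0,"ry":0,"rz":0},{"fingers":0.0854,"x":0,"y":0,"z":-0.02,"rx":0,"ry":0,"rz":0},{"fingers":0.0854,"x":0,"y":0,"z":0,"rx":0,"ry":0,"rz":0},{"fingers":0.0854,"x":0,"y":0,"z":0,"rx":0,"ry":0,"rz":0}]'
python3 - <<'E'
from go import *
for c in ('side','wrist'):
    p,P=cloud(c)
    if c=='side': cv2.imwrite('pics/s3.png',cv2.resize(p[120:320,240:480,::-1],(720,600)))
    print(c,[(np.round(x['xyz'],4),round(x['score'],2)) for x in r.landmark_of('purge_grip',c)][:3])
k=(p.max(-1)<70)&(P[...,2]>.1)&(P[...,2]<.15)&(abs(P[...,0]-.554)<.02)&(abs(P[...,1]-.018)<.02)
print('cap top',k.sum(),np.median(P[k],0) if k.any() else '')
o=r.get_obs();print(o['tcp_pos'],o['contact_force'],o['clock'])
E
```

```text
clock: 10.07
tcp_pos: [0.5543, 0.0174, 0.0833]
orientation: [-2.147, -2.294, 0.0]
contact_force: [0.1, 0.1, -0.3]
grip_width: 0.0859
gripper_force: 0.0
clock: 10.82
tcp_pos: [0.5537, 0.0176, 0.1924]
orientation: [-2.146, -2.293, 0.001]
contact_force: [-1.0, 0.3, -1.0]
grip_width: 0.0853
gripper_force: 0.0
side [(array([0.5514, 0.021 , 0.1047]), 0.64)]
wrist []
cap top 1877 [0.55470873 0.02033368 0.11371696]
[0.55374907 0.01734116 0.19231368] [ 0.27366259 -0.08743037 -0.58261505] 11.025
```

View pics/s3.png

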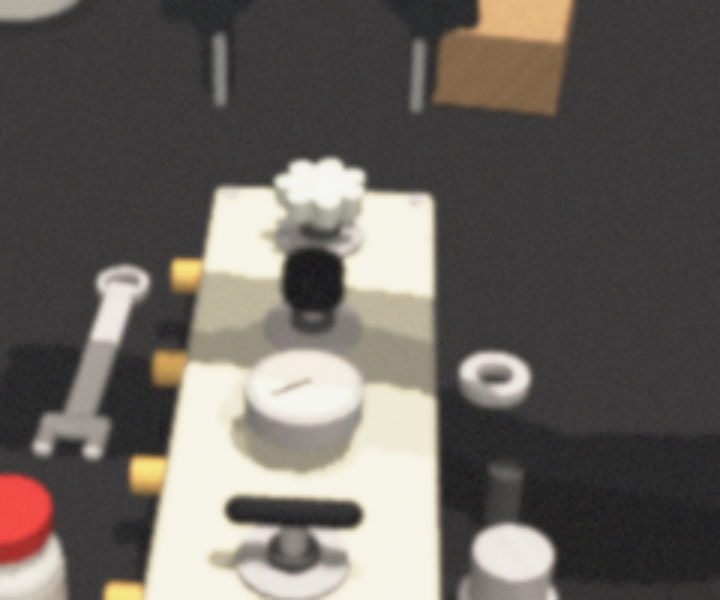

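The knob at (313,282) is back down, with its cap top at 0.1137 m against 0.1140 m before the pull. The T-handle at (293,512) hasn't moved, and the gripper is clear.

```bash
python3 -c "
from bench import r
print(r.hand_in())"
```

```text
the job is handed in; nothing more can be done
None
```

The round knob was pulled out about 20 mm, held there for over two seconds, pushed home and released; the T-handle stayed in, the gripper is clear, and I handed the job in at about 11 s (no verdict was returned).

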